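# Pack specimen jars into the transport carrier

### The arm

A 6-joint arm with a two-finger parallel gripper is mounted at the origin on the work surface. World frame = base frame: x ahead of the robot, y to its left, z up, the work surface at z = 0. Lengths are in m, angles in rad, forces in N, time in s.
With the tool pointing down it reaches from about 0.275 to 0.725 m from the base axis. Payload 5.6 kg.
Tool frame: the origin (TCP) lies midway between the tips of the shut fingers; the grasp point (between the pads) lies 19 mm behind it; z points along the fingers, y is the line along which they close (so a half turn about z gives the same grasp; the last joint's range is limited). The gripper opens to 85 mm and grips with 20 to 120 N. Pads are 22 mm wide; open, the fingers measure 114 mm over their backs; the gripper's body (76 mm by 85 mm) begins 54 mm behind the grasp point. The pads swing forward as they close: fully open they stand 13 mm farther back than shut.
Start: joints at [1.448, 0.255, 0.108, 0, -1.424, -0.285], TCP at [0.218, 0.505, 0.231] pointing down, gripper open.
Joint ranges: [-2.95, 2.95], [-1.21, 1.97], [-1.09, 1.5], [-2.87, 1.71], [-2.94, -0.07], [-3.05, 3.05]. Speed limits (rad/s): [2.57, 2.57, 3.14, 3.14, 3.14, 3.14].

### API

Orientations are given as a rotation vector (axis times angle).
In Python, from plant import ctrl gives the robot as it stands.
- The arm moves only by the tool arm_command, never from a script. Its argument "series" is a list that holds one entry, the list of rows, each a list of 7 numbers: the closure, from 0 (fully open) to 1 (shut), then the shift along the world's x, y, z normalised to -1 to 1, where 1 is 50 cm, then the turn, a rotation vector about the world's x, y, z normalised to -1 to 1, where 1 is 180 degrees. In form: [[[fingers, dx, dy, dz, wx, wy, wz], ...]]. A call has 1 to 12 rows; each row shifts and turns the commanded pose from where the row before left it; what a row does not reach is not made up. A row lasts 1/10 s, in which the tool goes at most 50 mm and 8.59 degrees, less where a joint would pass 70% of its speed; a pose out of reach is approached as far as the arm can. A call with a number of a shift or a turn outside -1 to 1 is refused whole. A call with a gripper value outside its range is refused whole. The fingers move at their own pace and stop on an object; "force" is the grip in N (left out, the last holds). Time passes only in rows, so rows that do not move let the fingers close. It gives the time, the measured TCP pose, the force, the opening and the grip force at its end, in the units of the state.
- ctrl.get_state(): the state, without advancing time (a new reading comes with each control period).
- ctrl.camera(name): name is "side" or "top" or "wrist"; returns a dict with "pixels" (400x640x3 uint8, blue, green, red), "range_z" (400x640 float32, m along the optical axis (not along the pixel's ray), 0 where there is no reading), "fx", "fy", "cx", "cy" (pixels), "dist_coeffs" ([k1, k2, p1, p2, k3] as OpenCV has them; the pictures are not rectified), "pose" (4x4, takes a point from camera to world coordinates); the wrist camera has in their place "T_tool_cam" (4x4, takes a point from camera to tool coordinates, whose origin is the TCP and whose axes are the flange's). Camera axes: x right, y down, z forward; pixel columns grow to the right and rows downward; lengths in m; the calibration is good to about 2 mm. A picture is of the moment at which its call begins: read the wrist's pose just before it.
- ctrl.finish_job(): hands the job in; it is judged then, once.
Trained networks look in the newest picture that a camera, given by its name, has taken for a name from the list of things; names that differ only in an ending like _2 or _b are one class to them, and where a whole thing is asked for, a point or a joint stands for the part that bears it (a point fixed in the world has none). Each returns a list of dicts, best first, with "score" (0 to 1); they miss things now and then, are a little off and sometimes report something else, mostly with a low value. They report only what shows in the picture. A call takes as long as a camera call. They do not tell look-alikes from the thing itself.
- ctrl.cut_out(camera, thing): "region" (400x640 bool, what is visible of it) and "bbox" ([left, top, width, height] in pixels, round what is visible of it).
The state is a dict: "t": time; "q": joint angles; "qd": joint speeds; "tau": joint torques, N m; "eef_pos": TCP position; "orientation": TCP orientation; "ft_force": force on the tool from outside, world axes, zero at the start; "ft_torque": the same for the moment, N m; "opening": finger opening in m; "gripper_force": force on a finger pad.
Only numpy, scipy, OpenCV 4.12 (cv2) and the standard library are available. Lean on these libraries where they do the work, as an engineer would, in place of code of your own. Each camera call takes 0.05 s, during which the arm holds its last target. There are 200 camera calls.

### The job

Get the specimen jars ready for the courier: slide the carrier's lock back to its open stop and stand every specimen jar that is on the desk upright in a well of its own. Then lower the retaining plate over the two locating pins, holding it until the pins are well into its holes rather than dropping it on, so that it rests flush on both end blocks, and slide the lock fully home over it. Leave the bottles on the desk as they are.

Things in the scene. Friction and masses are not known exactly. Their poses are not given: they have to be found in the camera images.
- carrier: grey plastic carrier fixed to the desk. Origin on the desk under the middle of its row of four wells; y runs along the row, z up. 76 mm wide (x), y = -238 to +146 mm. An end block at each end of the row (|y| 106 to 146 mm), top 80 mm above the desk, is the plate's seat and carries a locating pin at y = -126 / +126, x = 0. Beyond the -y block is the bed of the sliding lock
- well1 (a point): centre of the floor of the first well (carrier y = -78 mm, next to the lock end). All wells: square, open-topped, 48 x 48 mm inside, 4 mm walls; floor 8 mm, wall tops 34 mm above the desk
- well2 (a point): centre of the floor of the second well (carrier y = -26 mm)
- well3 (a point): centre of the floor of the third well (carrier y = +26 mm)
- well4 (a point): centre of the floor of the fourth well (carrier y = +78 mm)
- seat (a point): point midway between the two pins at the height of the end blocks' tops (80 mm above the desk): where the plate's origin lies when it rests flush
- pin_a (a point): tip of the upright steel locating pin at the lock end, 104 mm above the desk. Both pins: 12 mm diameter, straight for 14 mm above the seat, then tapering to 5 mm at the tip, 24 mm above the seat
- pin_b (a point): tip of the other locating pin, 104 mm above the desk
- lock (a joint): sliding lock on the carrier's -y end, in m: 0 = open stop (fork 14 mm clear of the plate's place), 0.045 = locked stop, reached along the carrier's +y; its two prongs, either side of the pin, then lie 31 mm over the plate's end, 3 mm above a flush plate. Starts 0.026 to 0.045, blocking the plate's way down. Stays where left; about 2 N to move. A plate that is not flush obstructs it
- lock_grip (a point): centre of the top of the lock's black upright fin, 135 mm above the desk; moves with the lock (carrier y = -217.5 mm open, -172.5 mm locked). Fin: 16 mm thick along the carrier's x, 30 mm along y, 38 mm tall, on a steel slide 66 x 35 mm whose top is 97 mm above the desk
- plate: loose aluminium plate, 76 x 292 x 8 mm (x, y, z), about 0.35 kg, with a 16 mm through hole near each end (y = -126 and +126 mm, x = 0); goes on either way round. Origin at the centre of its underside, z up. In the middle of its top a black grip rib 16 mm thick (x), 80 mm long (y), its top 50 mm above the underside. Starts flat on the desk at the robot's right
- plate_grip (a point): centre of the top of the plate's grip rib, 50 mm above the plate's underside
- jar1: upright closed specimen jar, white with an orange screw cap, 66 mm tall; body 40 mm diameter, cap 44 mm diameter over the top 14 mm; about 0.12 kg, with a heavy base. Origin at the centre of its underside, z up. All jars are alike; some may be absent. Standing in a well its top is 74 mm above the desk, 6 mm below the plate's seat
- jar2: upright closed specimen jar, white with an orange screw cap, 66 mm tall; body 40 mm diameter, cap 44 mm diameter over the top 14 mm; about 0.12 kg, with a heavy base. Origin at the centre of its underside, z up. All jars are alike; some may be absent. Standing in a well its top is 74 mm above the desk, 6 mm below the plate's seat
- jar3: upright closed specimen jar, white with an orange screw cap, 66 mm tall; body 40 mm diameter, cap 44 mm diameter over the top 14 mm; about 0.12 kg, with a heavy base. Origin at the centre of its underside, z up. All jars are alike; some may be absent. Standing in a well its top is 74 mm above the desk, 6 mm below the plate's seat
- jar4: upright closed specimen jar, white with an orange screw cap, 66 mm tall; body 40 mm diameter, cap 44 mm diameter over the top 14 mm; about 0.12 kg, with a heavy base. Origin at the centre of its underside, z up. All jars are alike; some may be absent. Standing in a well its top is 74 mm above the desk, 6 mm below the plate's seat
- dropper1: small white dropper bottle, 32 mm diameter, 75 mm tall, standing on the desk; origin at the centre of its underside. Not part of the job
- dropper2: another such dropper bottle. Not part of the job
- gel: squat clear hand-gel bottle, 56 mm diameter, 95 mm tall, standing at the far side; origin at the centre of its underside. Not part of the job
Mind the look-alikes: they are no part of the job. What is shaped like the jar3 but purple or turquoise is not meant.

How it is judged:
On the way, in this order (a step that is already met when the one before it is completed fails the run):
1. every jar present stands in a well and the lock is at its open stop ((horizontal distance between jar1 and well1 below 0.009 m or horizontal distance between jar1 and well2 below 0.009 m or horizontal distance between jar1 and well3 below 0.009 m or horizontal distance between jar1 and well4 below 0.009 m) and z of each of jar1, jar2, jar3, jar4 in the frame of carrier below 0.012 m and angle between each of jar1, jar2, jar3, jar4's own z axis and vertical below 0.15 rad and (horizontal distance between jar2 and well1 below 0.009 m or horizontal distance between jar2 and well2 below 0.009 m or horizontal distance between jar2 and well3 below 0.009 m or horizontal distance between jar2 and well4 below 0.009 m) and (horizontal distance between jar3 and well1 below 0.009 m or horizontal distance between jar3 and well2 below 0.009 m or horizontal distance between jar3 and well3 below 0.009 m or horizontal distance between jar3 and well4 below 0.009 m) and (horizontal distance between jar4 and well1 below 0.009 m or horizontal distance between jar4 and well2 below 0.009 m or horizontal distance between jar4 and well3 below 0.009 m or horizontal distance between jar4 and well4 below 0.009 m) and value of joint lock below 0.006 m), for 0.2 s.
2. the plate, still held by the gripper, is lowered onto both pins (its underside at least 8 mm below their tips) (horizontal distance between plate and seat below 0.006 m and angle between the y axis of plate and the y axis of carrier, either way round below 0.05 rad and z of plate in the frame of seat below 0.016 m and angle between plate's own z axis and vertical below 0.08 rad and contact force between the fingers and plate above 0.5 N).
At the end, for the whole second after the job is handed in: every jar present stands upright in a well (within 9 mm of its centre, on its floor), the plate lies on both end blocks with the pins through its holes (within 2.5 mm of flush, level within 0.02 rad), at rest, and the lock is within 4 mm of its locked stop ((horizontal distance between jar1 and well1 below 0.009 m or horizontal distance between jar1 and well2 below 0.009 m or horizontal distance between jar1 and well3 below 0.009 m or horizontal distance between jar1 and well4 below 0.009 m) and z of each of jar1, jar2, jar3, jar4 in the frame of carrier below 0.012 m and angle between each of jar1, jar2, jar3, jar4's own z axis and vertical below 0.15 rad and (horizontal distance between jar2 and well1 below 0.009 m or horizontal distance between jar2 and well2 below 0.009 m or horizontal distance between jar2 and well3 below 0.009 m or horizontal distance between jar2 and well4 below 0.009 m) and (horizontal distance between jar3 and well1 below 0.009 m or horizontal distance between jar3 and well2 below 0.009 m or horizontal distance between jar3 and well3 below 0.009 m or horizontal distance between jar3 and well4 below 0.009 m) and (horizontal distance between jar4 and well1 below 0.009 m or horizontal distance between jar4 and well2 below 0.009 m or horizontal distance between jar4 and well3 below 0.009 m or horizontal distance between jar4 and well4 below 0.009 m) and horizontal distance between plate and seat below 0.006 m and angle between the y axis of plate and the y axis of carrier, either way round below 0.05 rad and z of plate in the frame of seat below 0.0025 m and angle between plate's own z axis and vertical below 0.02 rad and value of joint lock above 0.041 m and linear speed of plate below 0.02 m/s); the robot touches nothing.
It fails at once if the first dropper bottle is knocked over or shoved more than 5 cm (distance of dropper1 from where it was at the start of the episode above 0.05 m or angle between dropper1's own z axis and vertical above 0.5 rad).
It fails at once if the second dropper bottle is knocked over or shoved more than 5 cm (distance of dropper2 from where it was at the start of the episode above 0.05 m or angle between dropper2's own z axis and vertical above 0.5 rad).
It fails at once if the gel bottle is knocked over or shoved more than 5 cm (distance of gel from where it was at the start of the episode above 0.05 m or angle between gel's own z axis and vertical above 0.5 rad).
Of jar1, jar2, jar3, jar4 only 3 to 4 are there at a start; the rules pass over those that are not, and their reading is None.
At some moment in a run one of jar1, jar2, jar3, jar4, plate may be knocked a few centimetres aside while the robot is not near it.
It also fails if it takes over 192 s, if anything falls off the work surface, if the arm or the gripper's body presses on something with over 40 N, if the wrist force passes 120 N, or if a joint passes its speed limit or range.

## Working session

There is one attempt and no reset: what is moved stays moved. The work goes in short steps, Python scripts to look and compute and a tool call to move; the robot and the scene stay as the last step left them, time stands still between calls to the robot, and variables do not carry over. Pictures are saved under pics/ and viewed, at most 14 in all, crops included, and the job is handed in when it is done.

Besides the shell and the picture viewer there is one more tool, called by a JSON object that holds its "fn" and its "kwargs", one argument or row to a line. arm_command: Moves the arm, as the interface text tells. Its arguments: {"type":"object","properties":{"series":{"type":"array"},"force":{"type":"number"}},"required":["series"]}

```bash
mkdir -p pics; ls; cat > h.py <<'E'
import numpy as np, cv2
from plant import ctrl
from scipy.spatial.transform import Rotation as R
def cam(n):
    s=ctrl.get_state(); c=ctrl.camera(n)
    if n=='wrist':
        T=np.eye(4);T[:3,3]=s['eef_pos'];T[:3,:3]=R.from_rotvec(s['orientation']).as_matrix()
        c['pose']=T@np.array(c['T_tool_cam'])
    K=np.array([[c['fx'],0,c['cx']],[0,c['fy'],c['cy']],[0,0,1]]);c['K']=K
    return c
def cloud(c):
    h,w=c['range_z'].shape
    u,v=np.meshgrid(np.arange(w),np.arange(h))
    p=cv2.undistortPoints(np.stack([u,v],-1).reshape(-1,1,2).astype(np.float64),c['K'],np.array(c['dist_coeffs'])).reshape(h,w,2)
    z=c['range_z'].astype(float)
    P=np.stack([p[...,0]*z,p[...,1]*z,z],-1)
    P=P@c['pose'][:3,:3].T+c['pose'][:3,3]
    P[z<=0]=np.nan
    return P
E
python3 - <<'E'
from h import *
s=ctrl.get_state();print(s)
ims=[]
for n in ['top','side']:
    c=cam(n);cv2.imwrite(f'pics/{n}0.png',c['pixels']);np.save(f'{n}0.npy',cloud(c));print(n,c['pose'].round(3).tolist())
    for t in ['carrier','lock','plate','jar1','dropper1','gel']:
        for r in ctrl.cut_out(n,t):
            if r['score']<.3: continue
            P=np.load(f'{n}0.npy')[r['region']];print(t,round(r['score'],2),r['bbox'],np.nanmedian(P,0).round(3),np.nanmax(P[:,2]).round(3))
E
```

```text
pics
{'t': 0.0, 'q': array([ 1.44760506e+00,  2.55733084e-01,  1.07006509e-01, -4.87686186e-04,
       -1.42389011e+00, -2.84567105e-01]), 'qd': array([-1.09886828e-03,  1.23101846e-03,  6.31842004e-04, -7.73778196e-05,
       -1.07713773e-03, -1.08386387e-03]), 'tau': array([ 2.50401336e-04, -3.86619258e+01,  2.37944770e+01,  5.36536440e+00,
       -6.02895714e-03,  1.01736543e-05]), 'eef_pos': array([0.21786566, 0.50447041, 0.23040193]), 'orientation': array([ 3.07468785e+00, -6.35812460e-01, -5.24457678e-04]), 'ft_force': array([ 1.57620192,  0.29305024, -0.27083413]), 'ft_torque': array([-0.02332035,  0.03312734,  0.01394465]), 'gripper_force': 0.0, 'opening': 0.08536508706267873}
top [[0.014, -0.99, 0.138, 0.441], [-1.0, -0.013, 0.005, -0.032], [-0.003, -0.138, -0.99, 1.079], [0.0, 0.0, 0.0, 1.0]]
carrier 0.76 [149.4, 144.5, 152.4, 86.1] [0.604 0.223 0.052] 0.139
lock 0.64 [400.3, 184.0, 23.9, 17.2] [ 0.598 -0.237  0.065] 0.073
plate 0.62 [439.6, 167.3, 49.9, 110.7] [ 0.522 -0.385  0.008] 0.056
jar1 0.85 [361.9, 177.0, 22.0, 22.3] [ 0.609 -0.14   0.065] 0.07
jar1 0.85 [401.4, 18
[... 717 characters left out ...]
39.7, 16.5] [0.648 0.092 0.097] 0.136
plate 0.87 [374.6, 285.7, 110.5, 114.3] [ 0.498 -0.398  0.008] 0.053
jar1 0.96 [335.8, 211.2, 24.9, 35.1] [ 0.614 -0.077  0.045] 0.068
jar1 0.9 [359.9, 231.8, 18.2, 33.2] [ 0.596 -0.157  0.047] 0.068
jar1 0.89 [387.4, 253.0, 26.9, 35.6] [ 0.588 -0.251  0.048] 0.069
jar1 0.83 [341.6, 281.7, 22.8, 38.0] [ 0.45  -0.255  0.054] 0.069
jar1 0.59 [366.7, 204.9, 19.0, 30.2] [ 0.688 -0.092  0.049] 0.067
jar1 0.58 [278.0, 283.3, 23.7, 46.1] [ 0.358 -0.191  0.054] 0.069
dropper1 0.82 [243.4, 234.6, 13.2, 32.5] [0.387 0.008 0.038] 0.076
dropper1 0.54 [219.6, 221.6, 11.1, 29.6] [0.378 0.089 0.038] 0.076
gel 0.91 [416.0, 210.3, 27.7, 39.7] [ 0.732 -0.218  0.051] 0.097
```

```bash
python3 - <<'E'
from h import *
a=cv2.imread('pics/top0.png')[110:310,130:510];cv2.imwrite('pics/top0c.png',cv2.resize(a,None,fx=2.1,fy=2.1,interpolation=2))
a=cv2.imread('pics/side0.png')[140:400,190:510];cv2.imwrite('pics/side0c.png',cv2.resize(a,None,fx=2.3,fy=2.3,interpolation=2))
P=np.load('top0.npy')
# jar caps: mean xy of points .055..08 near candidate, with circle centre via minEnclosing
im=cv2.imread('pics/top0.png')
lab,n=None,None
from scipy import ndimage as N
m=(P[...,2]>.055)&(P[...,2]<.08)&(P[...,1]<.05)
L,k=N.label(m)
for i in range(1,k+1):
    q=P[L==i]
    if len(q)<60: continue
    (c,r)=cv2.minEnclosingCircle(q[:,:2].astype(np.float32)); v,u=np.argwhere(L==i).mean(0)
    print('blob',int(u),int(v),len(q),np.round(c,4),round(r,4),'med',np.median(q,0).round(4),'bgr',np.median(im[L==i],0))
# plate
m=(P[...,1]<-.3)&(P[...,2]>.004)&(P[...,2]<.02)&(P[...,0]>.2)&(P[...,0]<.85)
L,k=N.label(m);i=np.argmax(np.bincount(L[m]));q=P[L==i]
print('plate',cv2.minAreaRect((q[:,:2]*1000).astype(np.float32)))
m=(P[...,1]<-.3)&(P[...,2]>.045)&(P[...,2]<.06);q=P[m];print('rib',len(q),cv2.minAreaRect((q[:,:2]*1000).astype(np.float32)),q.mean(0))
# carrier
b=(P[...,1]>.05)&(P[...,2]<.2)&(P[...,0]>.3)
for lo,hi in [(.028,.04),(.074,.086),(.09,.1),(.125,.142)]:
    m=b&(P[...,2]>lo)&(P[...,2]<hi);L,k=N.label(m)
    for i in range(1,k+1):
        q=P[L==i]
        if len(q)>15: print(lo,len(q),[np.round(x,1) for x in cv2.minAreaRect((q[:,:2]*1000).astype(np.float32))],q.mean(0).round(4))
E
```

```text
blob 465 130 126 [ 0.7739 -0.396 ] 0.0408 med [ 0.7573 -0.3747  0.067 ] bgr [61. 67. 47.]
blob 396 136 231 [ 0.7486 -0.2039] 0.0279 med [ 0.7393 -0.1963  0.0656] bgr [137. 155. 163.]
blob 348 151 232 [ 0.7007 -0.0783] 0.0223 med [ 0.699  -0.0782  0.0658] bgr [148.  86. 138.]
blob 341 179 239 [ 0.6279 -0.0615] 0.0222 med [ 0.6264 -0.062   0.0656] bgr [162. 180.  85.]
blob 374 186 240 [ 0.6107 -0.1438] 0.0222 med [ 0.6092 -0.143   0.0657] bgr [ 83. 137. 229.]
blob 412 190 244 [ 0.6017 -0.2402] 0.0225 med [ 0.6002 -0.2391  0.0653] bgr [ 81. 133. 227.]
blob 358 232 242 [ 0.4951 -0.105 ] 0.0218 med [ 0.4952 -0.1054  0.0656] bgr [ 88. 144. 231.]
blob 414 246 258 [ 0.4614 -0.2428] 0.0223 med [ 0.4621 -0.2423  0.0655] bgr [ 85. 137. 229.]
blob 387 284 259 [ 0.3676 -0.1767] 0.022 med [ 0.3665 -0.177   0.0653] bgr [156.  96. 147.]
blob 610 384 359 [ 0.1253 -0.7281] 0.0758 med [ 0.1239 -0.726   0.0675] bgr [67. 76. 88.]
plate ((529.89599609375, -389.1263427734375), (294.7808837890625, 82.64396667480469), 10.807783126831055)
rib 963 ((445.34735107421875, -593.665283203125), (723.7984619140625, 4
[... 1470 characters left out ...]
p.float64(80.8)] [0.6264 0.7752 0.0954]
0.09 29 [array([591.1, 762.7]), array([38.6,  7.1]), np.float64(47.6)] [0.5933 0.7642 0.0963]
0.09 24 [array([583.3, 728.9]), array([ 5.5, 27.5]), np.float64(13.4)] [0.5834 0.7289 0.0967]
0.09 71 [array([496. , 600.6]), array([67.2,  6.8]), np.float64(1.4)] [0.4956 0.601  0.0951]
0.09 90 [array([414.6, 601.3]), array([ 6.9, 90.7]), np.float64(87.6)] [0.417  0.6017 0.095 ]
0.125 89 [array([657.4,  99.9]), array([16. , 29.4]), np.float64(23.2)] [0.6567 0.0996 0.134 ]
0.125 20 [array([642.3, 746.8]), array([6.1, 8.5]), np.float64(67.9)] [0.6424 0.7465 0.1337]
0.125 301 [array([448.4, 603.3]), array([ 12.1, 164.3]), np.float64(88.0)] [0.4462 0.6016 0.1336]
```

View pics/top0c.png

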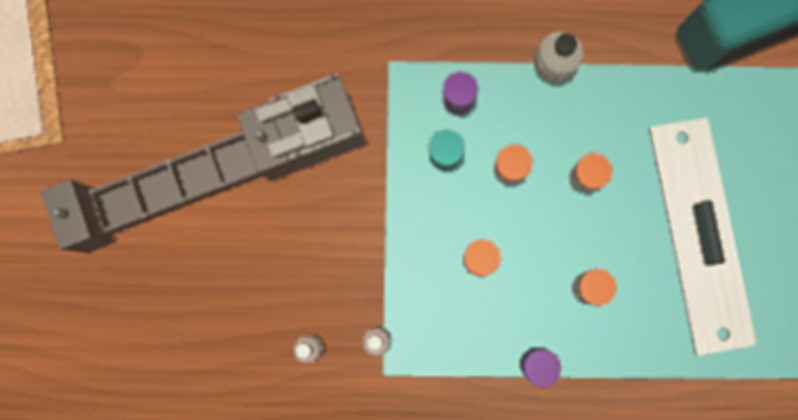

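View pics/side0c.png

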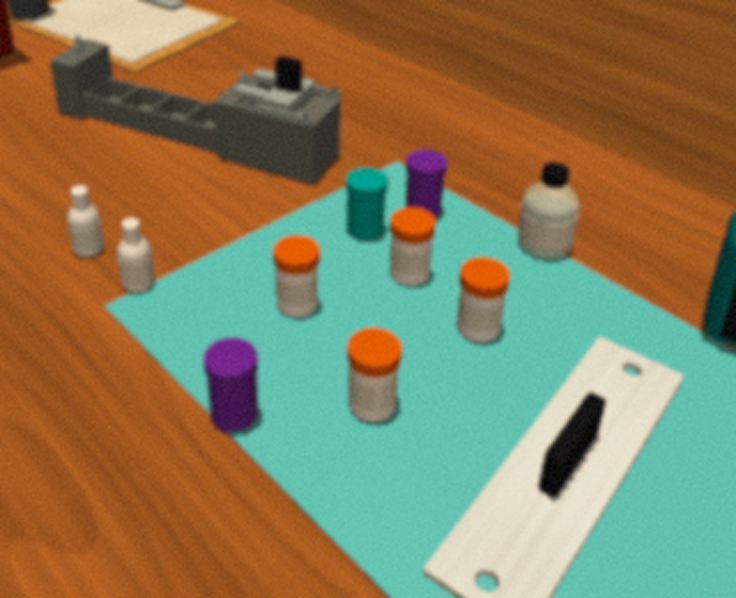

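Jars: the four orange-capped ones in the top image at (374,186), (412,190), (358,232) and (414,246). The orange caps match the description. The purple ones at (348,151) and (387,284) and the turquoise one at (341,179) are look-alikes. The enlarged crops confirm this. The carrier is on the left with its lock at about (297,165), and the plate is on the right.

```bash
cat >> h.py <<'E'
from scipy.optimize import minimize
def H(l):
    x,y=np.abs(l[:,0]),l[:,1]
    h=np.zeros(len(l))
    yy=np.abs(y);w=(yy<106)
    # wells
    fl=w&(x<24)&(np.abs(((y+104)%52)-26)<24)
    h[w&(x<28)]=34;h[fl]=8
    h[(yy>=106)&(yy<=146)&(x<38)]=80
    return h
def fitc(P,g):
    P=P[np.isfinite(P).all(-1)]*1000
    P=P[(np.hypot(P[:,0]-g[0],P[:,1]-g[1])<260)&(P[:,2]<250)]
    def f(p,full=False):
        c,s=np.cos(p[2]/100),np.sin(p[2]/100);d=P[:,:2]-p[:2]
        l=np.stack([c*d[:,0]+s*d[:,1],-s*d[:,0]+c*d[:,1]],1)
        k=(l[:,1]>-100)&(l[:,1]<165)&(np.abs(l[:,0])<65)
        return np.minimum(np.abs(H(l[k])-P[k,2]),15).mean()
    best=None
    for dx in(-4,0,4):
      for dy in(-5,0,5):
        r=minimize(f,[g[0]+dx,g[1]+dy,g[2]*100],method='Nelder-Mead',options=dict(initial_simplex=np.array([g[0]+dx,g[1]+dy,g[2]*100])+np.array([[0,0,0],[5,0,0],[0,5,0],[0,0,4]]),xatol=.05,fatol=1e-4))
        if best is None or r.fun<best.fun: best=r
    return best.x*[1,1,.01],best.fun
E
python3 - <<'E'
from h import *
for n in ['top','side']: print(fitc(np.load(n+'0.npy'),[584,273,.389]))
p,_=fitc(np.load('top0.npy'),[584,273,.389])
c,s=np.cos(p[2]),np.sin(p[2])
for nm,y in dict(fin_lock=-172.5,fin_open=-217.5,w1=-78,w2=-26,w3=26,w4=78,pa=-126,pb=126).items(): print(nm,(p[0]-s*y).round(1),(p[1]+c*y).round(1))
print('fin s',-s*(657.4-p[0])+c*(99.9-p[1]),'x',c*(657.4-p[0])+s*(99.9-p[1]))
E
```

```text
(array([5.86921489e+02, 2.74066871e+02, 3.91253275e-01]), np.float64(3.6664091436608213))
(array([5.81947371e+02, 2.68659483e+02, 3.64711710e-01]), np.float64(8.117245277927612))
fin_lock 652.7 114.6
fin_open 669.9 73.0
w1 616.7 202.0
w2 596.8 250.0
w3 577.0 298.1
w4 557.2 346.2
pa 635.0 157.6
pb 538.9 390.5
fin s -187.88219156100865 x -1.2654821450835811
```

{"fn": "arm_command", "kwargs": {
  "series": [
    [[0,0.08,-0.06,0,0,0,-0.04],[0,0.08,-0.07,0,0,0,-0.04],[0,0.08,-0.07,0,0,0,-0.04],[0,0.08,-0.07,0,0,0,-0.04],[0,0.08,-0.07,0,0,0,-0.04],[0,0.08,-0.07,0,0,0,-0.04],[0,0.06,-0.06,0,0,0,0],[0,0,0,0,0,0,0]]
  ],
  "force": 40
}}

```text
t: 1.5
eef_pos: [0.479, 0.2767, 0.231]
orientation: [2.621, -1.731, 0.001]
ft_force: [-0.6, 1.2, -1.0]
opening: 0.085
gripper_force: 0.0
```

```bash
python3 - <<'E'
from h import *
c=cam('wrist');cv2.imwrite('pics/w1.png',c['pixels']);P=cloud(c);np.save('w1.npy',P);print(c['T_tool_cam'].round(3).tolist())
print(fitc(P,[587,274,.391]))
E
```

```text
[[-0.0, -0.954, -0.298, 0.076], [1.0, -0.0, -0.0, 0.001], [0.0, -0.298, 0.954, -0.142], [0.0, 0.0, 0.0, 1.0]]
(array([5.84442941e+02, 2.72480677e+02, 3.89360950e-01]), np.float64(2.920007538325402))
```

View pics/w1.png

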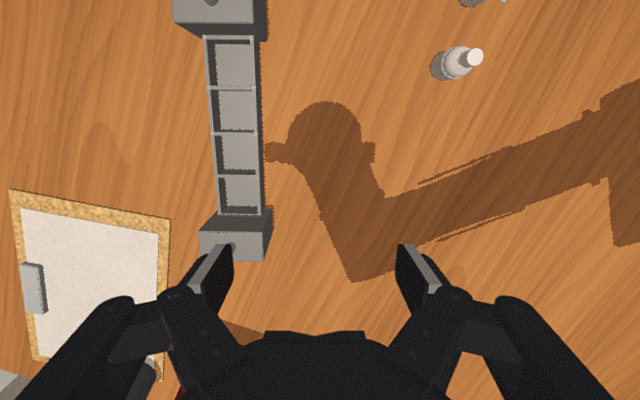

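{"fn": "arm_command", "kwargs": {
  "series": [
    [[0,0.06,-0.06,0,0,0,-0.004],[0,0.06,-0.06,0,0,0,0],[0,0.06,-0.06,0,0,0,0],[0,0.06,-0.06,0,0,0,0],[0,0.06,-0.06,0,0,0,0],[0,0.056,-0.054,-0.04,0,0,0],[0,0,0,-0.08,0,0,0],[0,0,0,-0.08,0,0,0],[0,0,0,-0.04,0,0,0],[0,0,0,0,0,0,0]]
  ]
}}

```text
t: 2.55
eef_pos: [0.6517, 0.1038, 0.1073]
orientation: [2.611, -1.736, -0.008]
ft_force: [0.5, -0.5, 0.3]
opening: 0.0853
gripper_force: 0.0
```

{"fn": "arm_command", "kwargs": {
  "series": [
    [[1,0,0,0,0,0,0],[1,0,0,0,0,0,0],[1,0,0,0,0,0,0],[1,0,0,0,0,0,0],[1,0,0,0,0,0,0],[1,0,0,0,0,0,0],[1,0,0,0,0,0,0],[1,0,0,0,0,0,0]]
  ],
  "force": 30
}}

```text
t: 3.35
eef_pos: [0.6544, 0.1033, 0.1122]
orientation: [-2.615, 1.74, -0.001]
ft_force: [-1.8, 1.5, 6.0]
opening: 0.0154
gripper_force: 32.7
```

{"fn": "arm_command", "kwargs": {
  "series": [
    [[1,0.005,-0.011,0,0,0,0],[1,0.005,-0.012,0,0,0,0],[1,0.005,-0.012,0,0,0,0],[1,0.005,-0.012,0,0,0,0],[1,0.005,-0.012,0,0,0,0],[1,0.004,-0.012,0,0,0,0],[1,0,0,0,0,0,0],[1,0,0,0,0,0,0],[1,0,0,0,0,0,0]]
  ]
}}

```text
t: 4.25
eef_pos: [0.6655, 0.0762, 0.1122]
orientation: [-2.611, 1.733, 0.015]
ft_force: [-17.4, 24.7, 14.9]
opening: 0.0153
gripper_force: 34.3
```

{"fn": "arm_command", "kwargs": {
  "series": [
    [[0,-0.004,0.01,0,0,0,0],[0,0,0,0,0,0,0],[0,0,0,0,0,0,0],[0,0,0,0.08,0,0,0],[0,0,0,0.1,0,0,0],[0,-0.07,-0.07,0,0,0,0],[0,-0.07,-0.07,0,0,0,0],[0,-0.07,-0.07,0,0,0,0],[0,-0.07,-0.07,0,0,0,0],[0,-0.06,-0.07,0,0,0,0],[0,0,0,0,0,0,0]]
  ]
}}

```text
t: 5.35
eef_pos: [0.4936, -0.1061, 0.2021]
orientation: [2.611, -1.746, 0.001]
ft_force: [1.8, 1.0, 0.1]
opening: 0.0854
gripper_force: 0.0
```

```bash
cat >> h.py <<'E'
from scipy import ndimage as N
def jars(c,P):
    hsv=cv2.cvtColor(c['pixels'],cv2.COLOR_BGR2HSV);m=(hsv[...,0]>4)&(hsv[...,0]<18)&(hsv[...,1]>120)&(hsv[...,2]>150)&(P[...,2]>.05)&(P[...,2]<.2)
    L,k=N.label(m);o=[]
    for i in range(1,k+1):
        q=P[L==i]
        if len(q)<40: continue
        z=np.median(q[:,2]);q=q[np.abs(q[:,2]-z)<.008]
        cc,r=cv2.minEnclosingCircle(q[:,:2].astype(np.float32))
        o.append((len(q),np.round(cc,4),round(r,4),q.mean(0).round(4)))
    return o
E
python3 - <<'E'
from h import *
s=ctrl.get_state();print(s['eef_pos'].round(4),s['orientation'].round(3))
for n in ['top','wrist']:
    c=cam(n);P=cloud(c);print(n);[print(x) for x in jars(c,P)]
    if n=='top':
        m=(P[...,2]>.125)&(P[...,2]<.142)&(P[...,1]>.02)&(P[...,1]<.16)&(P[...,0]>.62);q=P[m];print('fin',q.mean(0),(cv2.minAreaRect((q[:,:2]*1000).astype(np.float32))))
        print(fitc(P,[587,274,.39]))
E
```

```text
[ 0.4936 -0.1061  0.2021] [ 2.611e+00 -1.746e+00  1.000e-03]
top
(143, array([ 0.4599, -0.243 ]), 0.0207, array([ 0.4556, -0.2454,  0.0655]))
fin [0.66756342 0.07310465 0.13399333] ((668.5147705078125, 73.69546508789062), (15.900819778442383, 29.135957717895508), 22.944915771484375)
(array([5.86977917e+02, 2.73823606e+02, 3.94372422e-01]), np.float64(3.8793532663441317))
wrist
(974, array([ 0.5978, -0.24  ]), 0.021, array([ 0.595 , -0.2329,  0.0658]))
(1831, array([ 0.4599, -0.2442]), 0.0218, array([ 0.4604, -0.2445,  0.0657]))
(1643, array([ 0.6081, -0.1461]), 0.0216, array([ 0.608 , -0.1466,  0.0657]))
(50, array([ 0.4848, -0.1221]), 0.008, array([ 0.4863, -0.1227,  0.0655]))
```

{"fn": "arm_command", "kwargs": {
  "series": [
    [[0,0,0,-0.08,0,0,0],[0,0,0,-0.08,0,0,0],[0,0,0,-0.08,0,0,0],[0,0,0,-0.06,0,0,0],[0,0,0,-0.024,0,0,0],[0,0,0,0,0,0,0],[1,0,0,0,0,0,0],[1,0,0,0,0,0,0],[1,0,0,0,0,0,0],[1,0,0,0,0,0,0],[1,0,0,0,0,0,0],[1,0,0,0,0,0,0]]
  ],
  "force": 40
}}

```text
t: 6.65
eef_pos: [0.4976, -0.1024, 0.0405]
orientation: [-2.615, 1.74, -0.003]
ft_force: [-1.0, -1.4, 6.0]
opening: 0.0429
gripper_force: 40.1
```

{"fn": "arm_command", "kwargs": {
  "series": [
    [[1,0,0,0.04,0,0,0],[1,0,0,0.08,0,0,0],[1,0,0,0.08,0,0,0],[1,0,0,0.06,0,0,0],[1,0,0.08,0.04,0,0,0],[1,0,0.08,0,0,0,0],[1,0,0.08,0,0,0,0],[1,0,0.08,0,0,0,0],[1,0.01,0.08,0,0,0,0],[1,0.02,0.08,0,0,0,0],[1,0.02,0.08,0,0,0,0],[1,0.02,0.08,0,0,0,0]]
  ]
}}

```text
t: 7.85
eef_pos: [0.5315, 0.2196, 0.1891]
orientation: [-2.615, 1.74, 0.001]
ft_force: [0.8, -1.0, -1.3]
opening: 0.0427
gripper_force: 41.0
```

{"fn": "arm_command", "kwargs": {
  "series": [
    [[1,0.02,0.08,0,0,0,0],[1,0.02,0.08,0,0,0,0],[1,0.013,0.08,0,0,0,0],[1,0,0.022,0,0,0,0],[1,0,0,0,0,0,0],[1,0,0,0,0,0,0]]
  ]
}}

```text
t: 8.45
eef_pos: [0.558, 0.3482, 0.189]
orientation: [2.615, -1.74, -0.0]
ft_force: [0.0, -0.0, -1.3]
opening: 0.0424
gripper_force: 41.1
```

```bash
python3 - <<'E'
from h import *
c=cam('wrist');P=cloud(c);cv2.imwrite('pics/w2.png',c['pixels']);s=ctrl.get_state();print(s['eef_pos'].round(4))
print(jars(c,P));print(fitc(P,[585,273,.39]))
E
```

```text
[0.5581 0.3478 0.1894]
[]
(array([5.84276560e+02, 2.72479082e+02, 3.88014872e-01]), np.float64(7.253008990984891))
```

View pics/w2.png

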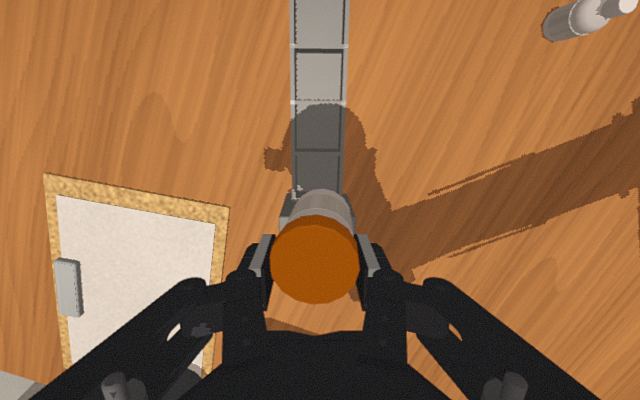

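```bash
sed -i "s/(P\[...,2\]<.2)$/(P[...,2]<.3)/; s/hsv\[...,2\]>150/hsv[...,2]>110/" h.py; python3 - <<'E'
from h import *
c=cam('wrist');P=cloud(c);s=ctrl.get_state();print(s['eef_pos'].round(4));print(jars(c,P))
E
```

```text
[0.5583 0.3476 0.1897]
[(6123, array([0.5573, 0.3449]), 0.0239, array([0.5598, 0.342 , 0.2153]))]
```

{"fn": "arm_command", "kwargs": {
  "series": [
    [[1,-0.005,-0.001,-0.04,0,0,0],[1,0,0,-0.07,0,0,0],[1,0,0,-0.06,0,0,0],[1,0,0,-0.04,0,0,0],[1,0,0,-0.03,0,0,0],[1,0,0,-0.02,0,0,0],[1,0,0,-0.013,0,0,0],[1,0,0,-0.006,0,0,0],[1,0,0,0,0,0,0],[1,0,0,0,0,0,0]]
  ]
}}

```text
t: 9.55
eef_pos: [0.5569, 0.3484, 0.0503]
orientation: [-2.613, 1.74, -0.002]
ft_force: [5.7, 1.0, -3.6]
opening: 0.0427
gripper_force: 45.1
```

{"fn": "arm_command", "kwargs": {
  "series": [
    [[0,0,0,0,0,0,0],[0,0,0,0,0,0,0],[0,0,0,0,0,0,0],[0,0,0,0,0,0,0],[0,0,0,0.08,0,0,0],[0,0,0,0.1,0,0,0],[0,0,0,0.1,0,0,0],[0,0,0,0,0,0,0]]
  ]
}}

```text
t: 10.35
eef_pos: [0.559, 0.3498, 0.1992]
orientation: [-2.604, 1.732, -0.009]
ft_force: [0.4, 0.1, 1.0]
opening: 0.0856
gripper_force: 0.0
```

```bash
python3 - <<'E'
from h import *
for n in ['wrist','top','side']:
    c=cam(n);P=cloud(c);print(n,ctrl.get_state()['eef_pos'].round(4));[print(x) for x in jars(c,P)]
    if n=='wrist': print(fitc(P,[585,273,.39]))
E
```

```text
wrist [0.5573 0.3495 0.1949]
(1485, array([0.5516, 0.3419]), 0.0219, array([0.5522, 0.3409, 0.0735]))
(array([5.84382813e+02, 2.72310763e+02, 3.88016602e-01]), np.float64(4.310807746939657))
top [0.556  0.3488 0.1916]
(210, array([ 0.6097, -0.1436]), 0.0215, array([ 0.6086, -0.144 ,  0.0656]))
(213, array([ 0.6002, -0.2396]), 0.0211, array([ 0.5995, -0.2395,  0.0655]))
(226, array([0.5537, 0.3438]), 0.022, array([0.553 , 0.3427, 0.0735]))
(224, array([ 0.4614, -0.2422]), 0.021, array([ 0.461 , -0.242 ,  0.0655]))
side [0.5553 0.3483 0.1896]
(1249, array([1.9129, 1.0605]), 1.366, array([1.9113, 0.5362, 0.178 ]))
(100, array([0.5509, 0.339 ]), 0.024, array([0.5487, 0.3333, 0.0722]))
(225, array([ 0.6081, -0.1479]), 0.0242, array([ 0.6045, -0.1513,  0.0642]))
(274, array([ 0.5963, -0.2441]), 0.0226, array([ 0.5949, -0.2469,  0.0657]))
(363, array([ 0.459 , -0.2473]), 0.0224, array([ 0.4566, -0.2495,  0.0657]))
```

{"fn": "arm_command", "kwargs": {
  "series": [
    [[0,-0.013,-0.084,0,0,0,0],[0,-0.013,-0.084,0,0,0,0],[0,-0.013,-0.084,0,0,0,0],[0,-0.013,-0.084,0,0,0,0],[0,-0.013,-0.084,0,0,0,0],[0,-0.013,-0.084,0,0,0,0],[0,-0.013,-0.084,0,0,0,0],[0,-0.013,-0.084,0,0,0,0],[0,-0.013,-0.084,0,0,0,0],[0,-0.013,-0.084,0,0,0,0],[0,-0.013,-0.084,0,0,0,0],[0,-0.013,-0.084,0,0,0,0]]
  ]
}}

```text
t: 11.7
eef_pos: [0.4761, -0.1571, 0.1882]
orientation: [2.614, -1.739, -0.005]
ft_force: [1.2, -0.9, -0.9]
opening: 0.0856
gripper_force: 0.0
```

{"fn": "arm_command", "kwargs": {
  "series": [
    [[0,-0.013,-0.084,0,0,0,0],[0,-0.013,-0.084,0,0,0,0],[0,0,0,0,0,0,0],[0,0,0,0,0,0,0],[0,0,0,0,0,0,0]]
  ]
}}

```text
t: 12.2
eef_pos: [0.4643, -0.239, 0.1888]
orientation: [2.615, -1.74, -0.003]
ft_force: [0.5, 0.4, -0.5]
opening: 0.0853
gripper_force: 0.0
```

```bash
python3 - <<'E'
from h import *
for n in ['wrist','top']:
    c=cam(n);P=cloud(c);print(n,ctrl.get_state()['eef_pos'].round(4));[print(x) for x in jars(c,P)]
E
```

```text
wrist [ 0.4646 -0.2388  0.1891]
(1690, array([ 0.5988, -0.2426]), 0.0218, array([ 0.5986, -0.2433,  0.0656]))
(1453, array([ 0.4603, -0.245 ]), 0.0218, array([ 0.4604, -0.2458,  0.0655]))
(1293, array([ 0.6079, -0.1464]), 0.0221, array([ 0.6079, -0.1473,  0.0656]))
top [ 0.4647 -0.2387  0.1894]
(235, array([0.5533, 0.3433]), 0.0215, array([0.5532, 0.3423, 0.0736]))
```

{"fn": "arm_command", "kwargs": {
  "series": [
    [[0,0,0,-0.08,0,0,0],[0,0,0,-0.08,0,0,0],[0,0,0,-0.08,0,0,0],[0,0,0,-0.04,0,0,0],[0,0,0,-0.018,0,0,0],[0,0,0,0,0,0,0],[0,0,0,0,0,0,0],[1,0,0,0,0,0,0],[1,0,0,0,0,0,0],[1,0,0,0,0,0,0],[1,0,0,0,0,0,0],[1,0,0,0,0,0,0]]
  ]
}}

```text
t: 13.5
eef_pos: [0.4651, -0.2402, 0.0417]
orientation: [2.615, -1.74, 0.002]
ft_force: [-2.6, -0.7, 5.9]
opening: 0.0429
gripper_force: 40.0
```

{"fn": "arm_command", "kwargs": {
  "series": [
    [[1,0,0,0,0,0,0],[1,0,0,0,0,0,0],[1,0,0,0.08,0,0,0],[1,0,0,0.08,0,0,0],[1,0,0,0.08,0,0,0],[1,0,0,0.058,0,0,0],[1,0,0,0,0,0,0],[1,0,0,0,0,0,0],[1,0,0,0,0,0,0]]
  ]
}}

```text
t: 14.4
eef_pos: [0.4639, -0.2393, 0.1882]
orientation: [2.615, -1.741, -0.005]
ft_force: [-0.1, 0.3, -2.3]
opening: 0.0427
gripper_force: 41.4
```

```bash
python3 - <<'E'
from h import *
for n in ['wrist','top']:
    c=cam(n);P=cloud(c);print(n,ctrl.get_state()['eef_pos'].round(4));[print(x) for x in jars(c,P)]
E
```

```text
wrist [ 0.4639 -0.2393  0.1881]
(1698, array([ 0.5991, -0.2428]), 0.0218, array([ 0.5986, -0.2433,  0.0656]))
(1329, array([ 0.6078, -0.1463]), 0.0223, array([ 0.6079, -0.1478,  0.0654]))
(5879, array([ 0.4639, -0.2417]), 0.0226, array([ 0.4652, -0.2442,  0.213 ]))
top [ 0.4639 -0.2394  0.1882]
(234, array([0.554 , 0.3432]), 0.0219, array([0.5533, 0.3424, 0.0735]))
```

{"fn": "arm_command", "kwargs": {
  "series": [
    [[1,0.016,0.077,0,0,0,0],[1,0.016,0.077,0,0,0,0],[1,0.016,0.077,0,0,0,0],[1,0.016,0.077,0,0,0,0],[1,0.016,0.077,0,0,0,0],[1,0.016,0.077,0,0,0,0],[1,0.016,0.077,0,0,0,0],[1,0.016,0.077,0,0,0,0],[1,0.016,0.077,0,0,0,0],[1,0.016,0.077,0,0,0,0],[1,0.016,0.077,0,0,0,0],[1,0.016,0.077,0,0,0,0]]
  ]
}}

```text
t: 15.7
eef_pos: [0.5604, 0.2237, 0.1886]
orientation: [2.614, -1.739, -0.001]
ft_force: [1.4, -0.1, -0.9]
opening: 0.0428
gripper_force: 41.3
```

{"fn": "arm_command", "kwargs": {
  "series": [
    [[1,0.016,0.077,0,0,0,0],[1,0.016,0.077,0,0,0,0],[1,0.006,0.004,0,0,0,0],[1,0,0,0,0,0,0],[1,0,0,-0.08,0,0,0],[1,0,0,-0.08,0,0,0],[1,0,0,0,0,0,0],[1,0,0,0,0,0,0],[1,0,0,0,0,0,0]]
  ]
}}

```text
t: 16.6
eef_pos: [0.5814, 0.3015, 0.1129]
orientation: [-2.612, 1.738, -0.004]
ft_force: [-0.3, -0.0, -1.7]
opening: 0.0426
gripper_force: 41.5
```

```bash
python3 - <<'E'
from h import *
c=cam('wrist');P=cloud(c);print(ctrl.get_state()['eef_pos'].round(4));[print(x) for x in jars(c,P)]
cv2.imwrite('pics/w3.png',c['pixels'])
print(fitc(P,[585,273,.39]))
E
```

```text
[0.5813 0.3017 0.1129]
(6010, array([0.5802, 0.3001]), 0.0241, array([0.5824, 0.2965, 0.1376]))
(array([5.84487552e+02, 2.72201317e+02, 3.87463056e-01]), np.float64(10.202289157893972))
```

View pics/w3.png

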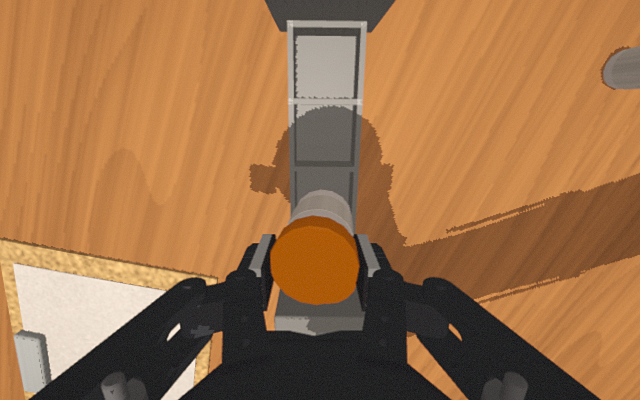

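{"fn": "arm_command", "kwargs": {
  "series": [
    [[1,0,-0.002,-0.03,0,0,0],[1,0,0,-0.03,0,0,0],[1,0,0,-0.03,0,0,0],[1,0,0,-0.02,0,0,0],[1,0,0,-0.012,0,0,0],[1,0,0,0,0,0,0],[1,0,0,0,0,0,0]]
  ]
}}

```text
t: 17.35
eef_pos: [0.5804, 0.3007, 0.05]
orientation: [-2.614, 1.739, -0.001]
ft_force: [-0.9, 0.1, 0.8]
opening: 0.0429
gripper_force: 41.8
```

{"fn": "arm_command", "kwargs": {
  "series": [
    [[0.3,0,0,0,0,0,0],[0.3,0,0,0,0,0,0],[0,0,0,0,0,0,0],[0,0,0,0,0,0,0],[0,0,0,0.08,0,0,0],[0,0,0,0.1,0,0,0],[0,0,0,0.1,0,0,0],[0,0,0,0,0,0,0],[0,0,0,0,0,0,0]]
  ]
}}

```text
t: 18.25
eef_pos: [0.5803, 0.3008, 0.1907]
orientation: [-2.612, 1.738, -0.001]
ft_force: [0.0, -0.7, -1.1]
opening: 0.0855
gripper_force: 0.0
```

```bash
python3 - <<'E'
from h import *
for n in ['wrist','top']:
    c=cam(n);P=cloud(c);print(n,ctrl.get_state()['eef_pos'].round(4));[print(x) for x in jars(c,P)]
E
```

```text
wrist [0.5795 0.3004 0.1887]
(1549, array([0.5753, 0.2955]), 0.022, array([0.5756, 0.2945, 0.0734]))
(1368, array([0.5519, 0.3418]), 0.0221, array([0.5524, 0.34  , 0.0732]))
top [0.5791 0.3    0.1875]
(210, array([ 0.6089, -0.1442]), 0.0212, array([ 0.6086, -0.1439,  0.0656]))
(212, array([ 0.6002, -0.2395]), 0.0213, array([ 0.5996, -0.2396,  0.0656]))
(240, array([0.5769, 0.2971]), 0.0223, array([0.5764, 0.2967, 0.0736]))
```

{"fn": "arm_command", "kwargs": {
  "series": [
    [[0,0.005,-0.081,0,0,0,0],[0,0.005,-0.081,0,0,0,0],[0,0.005,-0.081,0,0,0,0],[0,0.005,-0.081,0,0,0,0],[0,0.005,-0.081,0,0,0,0],[0,0.005,-0.081,0,0,0,0],[0,0.005,-0.081,0,0,0,0],[0,0.005,-0.081,0,0,0,0],[0,0.005,-0.081,0,0,0,0],[0,0.005,-0.081,0,0,0,0],[0,0.007,-0.082,0,0,0,0],[0,0,0,0,0,0,0]]
  ]
}}

```text
t: 19.55
eef_pos: [0.6071, -0.1502, 0.1865]
orientation: [2.609, -1.745, -0.005]
ft_force: [0.1, 0.1, -0.2]
opening: 0.0853
gripper_force: 0.0
```

{"fn": "arm_command", "kwargs": {
  "series": [
    [[0,0,0,0,0,0,0],[0,0,0,0,0,0,0],[0,0,0,0,0,0,0]]
  ]
}}

```text
t: 19.85
eef_pos: [0.6081, -0.1446, 0.1884]
orientation: [2.616, -1.738, -0.001]
ft_force: [-0.1, 0.6, -0.4]
opening: 0.0855
gripper_force: 0.0
```

```bash
python3 - <<'E'
from h import *
for n in ['wrist']:
    c=cam(n);P=cloud(c);print(n,ctrl.get_state()['eef_pos'].round(4));[print(x) for x in jars(c,P)]
E
```

```text
wrist [ 0.6082 -0.1447  0.1886]
(1884, array([ 0.5996, -0.242 ]), 0.0219, array([ 0.5999, -0.2422,  0.0657]))
(1462, array([ 0.6081, -0.1464]), 0.022, array([ 0.6089, -0.1473,  0.0655]))
```

{"fn": "arm_command", "kwargs": {
  "series": [
    [[0,0,-0.003,-0.08,0,0,0],[0,0,0,-0.08,0,0,0],[0,0,0,-0.08,0,0,0],[0,0,0,-0.04,0,0,0],[0,0,0,-0.016,0,0,0],[0,0,0,0,0,0,0],[0,0,0,0,0,0,0],[1,0,0,0,0,0,0],[1,0,0,0,0,0,0],[1,0,0,0,0,0,0],[1,0,0,0,0,0,0],[1,0,0,0,0,0,0]]
  ]
}}

```text
t: 21.1
eef_pos: [0.6089, -0.1474, 0.0419]
orientation: [-2.615, 1.74, -0.003]
ft_force: [0.5, 1.5, 5.3]
opening: 0.0425
gripper_force: 40.2
```

{"fn": "arm_command", "kwargs": {
  "series": [
    [[1,0,0,0,0,0,0],[1,0,0,0,0,0,0],[1,0,0,0.08,0,0,0],[1,0,0,0.08,0,0,0],[1,0,0,0.08,0,0,0],[1,0,0,0.056,0,0,0],[1,-0.005,0.06,0,0,0,0],[1,-0.005,0.08,0,0,0,0],[1,-0.005,0.08,0,0,0,0],[1,-0.005,0.08,0,0,0,0],[1,-0.005,0.08,0,0,0,0],[1,-0.005,0.08,0,0,0,0]]
  ]
}}

```text
t: 22.3
eef_pos: [0.5925, 0.0843, 0.1881]
orientation: [2.615, -1.74, -0.002]
ft_force: [0.8, 0.6, -0.8]
opening: 0.0426
gripper_force: 41.3
```

{"fn": "arm_command", "kwargs": {
  "series": [
    [[1,0,0.08,0,0,0,0],[1,0,0.08,0,0,0,0],[1,0,0.08,0,0,0,0],[1,0,0.08,0,0,0,0],[1,0,0,0,0,0,0],[1,0,0,0,0,0,0],[1,0,0,-0.08,0,0,0],[1,0,0,-0.06,0,0,0],[1,0,0,0,0,0,0],[1,0,0,0,0,0,0],[1,0,0,0,0,0,0]]
  ]
}}

```text
t: 23.4
eef_pos: [0.5947, 0.2427, 0.1213]
orientation: [-2.612, 1.739, -0.004]
ft_force: [0.0, -0.2, -0.2]
opening: 0.0428
gripper_force: 41.3
```

```bash
python3 - <<'E'
from h import *
c=cam('wrist');P=cloud(c);print(ctrl.get_state()['eef_pos'].round(4));[print(x) for x in jars(c,P)]
cv2.imwrite('pics/w4.png',c['pixels'][100:320,160:480])
print(fitc(P,[584.5,272.3,.388]))
E
```

```text
[0.5946 0.2429 0.1213]
(5818, array([0.5933, 0.2442]), 0.0232, array([0.5945, 0.2411, 0.1448]))
(array([5.84403252e+02, 2.72422353e+02, 3.87601957e-01]), np.float64(11.965465501373057))
```

View pics/w4.png

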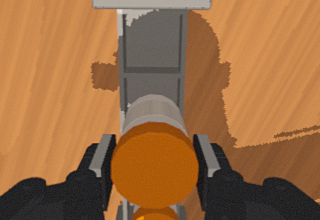

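{"fn": "arm_command", "kwargs": {
  "series": [
    [[1,-0.001,0.011,0,0,0,0],[1,0,0,-0.03,0,0,0],[1,0,0,-0.03,0,0,0],[1,0,0,-0.03,0,0,0],[1,0,0,-0.03,0,0,0],[1,0,0,-0.02,0,0,0],[1,0,0,-0.003,0,0,0],[1,0,0,0,0,0,0]]
  ]
}}

```text
t: 24.25
eef_pos: [0.5937, 0.2491, 0.0493]
orientation: [-2.614, 1.738, -0.003]
ft_force: [-1.9, -0.9, 4.7]
opening: 0.0427
gripper_force: 42.2
```

{"fn": "arm_command", "kwargs": {
  "series": [
    [[0.3,0,0,0,0,0,0],[0.3,0,0,0,0,0,0],[0,0,0,0,0,0,0],[0,0,0,0,0,0,0],[0,0,0,0.08,0,0,0],[0,0,0,0.1,0,0,0],[0,0,0,0.1,0,0,0],[0,0,0,0,0,0,0],[0,0,0,0,0,0,0]]
  ]
}}

```text
t: 25.15
eef_pos: [0.5933, 0.2488, 0.189]
orientation: [-2.612, 1.739, -0.002]
ft_force: [0.0, -0.9, -0.2]
opening: 0.0853
gripper_force: 0.0
```

```bash
python3 - <<'E'
from h import *
for n in ['wrist','top']:
    c=cam(n);P=cloud(c);print(n,ctrl.get_state()['eef_pos'].round(4));[print(x) for x in jars(c,P)]
E
```

```text
wrist [0.5924 0.2484 0.187 ]
(1552, array([0.5923, 0.2495]), 0.022, array([0.5928, 0.2485, 0.0734]))
(1249, array([0.5752, 0.2956]), 0.0223, array([0.5746, 0.2923, 0.0732]))
(938, array([0.5517, 0.3419]), 0.0223, array([0.5495, 0.3371, 0.0729]))
top [0.5921 0.2481 0.186 ]
(234, array([0.594 , 0.2512]), 0.0224, array([0.5936, 0.2502, 0.0736]))
(213, array([ 0.6   , -0.2393]), 0.0213, array([ 0.5995, -0.2396,  0.0654]))
(229, array([0.5535, 0.343 ]), 0.0216, array([0.5532, 0.3426, 0.0737]))
```

{"fn": "arm_command", "kwargs": {
  "series": [
    [[0,0.007,-0.078,0,0,0,0],[0,0.007,-0.082,0,0,0,0],[0,0,-0.082,0,0,0,0],[0,0,-0.082,0,0,0,0],[0,0,-0.082,0,0,0,0],[0,0,-0.082,0,0,0,0],[0,0,-0.082,0,0,0,0],[0,0,-0.082,0,0,0,0],[0,0,-0.082,0,0,0,0],[0,0,-0.082,0,0,0,0],[0,0,-0.082,0,0,0,0],[0,0,-0.082,0,0,0,0]]
  ]
}}

```text
t: 26.45
eef_pos: [0.5987, -0.2432, 0.1853]
orientation: [2.614, -1.74, -0.005]
ft_force: [0.5, -0.2, 0.6]
opening: 0.0853
gripper_force: 0.0
```

{"fn": "arm_command", "kwargs": {
  "series": [
    [[0,0,0,0,0,0,0],[0,0,0,0,0,0,0],[0,0,0,0,0,0,0],[0,0,0,0,0,0,0]]
  ]
}}

```text
t: 26.85
eef_pos: [0.5998, -0.2406, 0.1869]
orientation: [2.617, -1.738, -0.001]
ft_force: [-0.5, 1.3, 0.2]
opening: 0.0855
gripper_force: 0.0
```

```bash
python3 - <<'E'
from h import *
for n in ['wrist']:
    c=cam(n);P=cloud(c);print(n,ctrl.get_state()['eef_pos'].round(4));[print(x) for x in jars(c,P)]
E
```

```text
wrist [ 0.5999 -0.2406  0.1872]
(1454, array([ 0.5991, -0.2424]), 0.0218, array([ 0.5996, -0.2432,  0.0655]))
```

{"fn": "arm_command", "kwargs": {
  "series": [
    [[0,-0.002,-0.004,-0.08,0,0,0],[0,0,0,-0.08,0,0,0],[0,0,0,-0.08,0,0,0],[0,0,0,-0.04,0,0,0],[0,0,0,-0.012,0,0,0],[0,0,0,0,0,0,0],[0,0,0,0,0,0,0],[1,0,0,0,0,0,0],[1,0,0,0,0,0,0],[1,0,0,0,0,0,0],[1,0,0,0,0,0,0],[1,0,0,0,0,0,0]]
  ]
}}

```text
t: 28.1
eef_pos: [0.5994, -0.244, 0.0423]
orientation: [-2.615, 1.74, -0.003]
ft_force: [0.1, 1.0, 5.1]
opening: 0.0421
gripper_force: 40.3
```

{"fn": "arm_command", "kwargs": {
  "series": [
    [[1,0,0,0,0,0,0],[1,0,0,0,0,0,0],[1,0,0,0.08,0,0,0],[1,0,0,0.08,0,0,0],[1,0,0,0.08,0,0,0],[1,0,0,0.08,0,0,0],[1,0,0.06,0,0,0,0],[1,0,0.08,0,0,0,0],[1,0,0.08,0,0,0,0],[1,0,0.08,0,0,0,0],[1,0,0.08,0,0,0,0],[1,0.005,0.08,0,0,0,0]]
  ]
}}

```text
t: 29.3
eef_pos: [0.6004, -0.0121, 0.2006]
orientation: [2.615, -1.74, -0.002]
ft_force: [0.3, -0.2, -1.2]
opening: 0.0425
gripper_force: 41.3
```

{"fn": "arm_command", "kwargs": {
  "series": [
    [[1,0.005,0.08,0,0,0,0],[1,0.005,0.08,0,0,0,0],[1,0.005,0.08,0,0,0,0],[1,0.005,0.08,0,0,0,0],[1,0.005,0.08,0,0,0,0],[1,0,0.025,0,0,0,0],[1,0,0,0,0,0,0],[1,0,0,-0.06,0,0,0],[1,0,0,-0.04,0,0,0],[1,0,0,0,0,0,0],[1,0,0,0,0,0,0],[1,0,0,0,0,0,0]]
  ]
}}

```text
t: 30.5
eef_pos: [0.6147, 0.1984, 0.153]
orientation: [-2.613, 1.74, -0.003]
ft_force: [0.5, 0.0, -1.6]
opening: 0.0425
gripper_force: 41.2
```

```bash
python3 - <<'E'
from h import *
c=cam('wrist');P=cloud(c);print(ctrl.get_state()['eef_pos'].round(4));[print(x) for x in jars(c,P)]
cv2.imwrite('pics/w5.png',c['pixels'][100:320,160:480])
E
```

```text
[0.6146 0.1986 0.1531]
(5753, array([0.613 , 0.2001]), 0.0231, array([0.6144, 0.197 , 0.1761]))
```

View pics/w5.png

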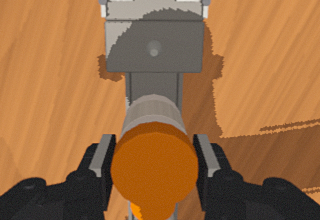

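{"fn": "arm_command", "kwargs": {
  "series": [
    [[1,-0.001,0.003,0,0,0,0],[1,0,0,-0.06,0,0,0],[1,0,0,-0.05,0,0,0],[1,0,0,-0.03,0,0,0],[1,0,0,-0.03,0,0,0],[1,0,0,-0.02,0,0,0],[1,0,0,-0.01,0,0,0],[1,0,0,-0.006,0,0,0],[1,0,0,0,0,0,0]]
  ]
}}

```text
t: 31.45
eef_pos: [0.6134, 0.2002, 0.0503]
orientation: [-2.615, 1.74, -0.002]
ft_force: [-2.9, -0.7, 5.1]
opening: 0.0427
gripper_force: 41.8
```

{"fn": "arm_command", "kwargs": {
  "series": [
    [[0.3,0,0,0,0,0,0],[0.3,0,0,0,0,0,0],[0,0,0,0,0,0,0],[0,0,0,0,0,0,0],[0,0,0,0.08,0,0,0],[0,0,0,0.1,0,0,0],[0,0,0,0.1,0,0,0],[0,0,0,0,0,0,0],[0,0,0,0,0,0,0]]
  ]
}}

```text
t: 32.35
eef_pos: [0.6139, 0.2007, 0.19]
orientation: [-2.612, 1.739, -0.002]
ft_force: [-0.5, -0.2, -1.1]
opening: 0.0857
gripper_force: 0.0
```

```bash
cat >> h.py <<'E'
def plate(P,g=(.53,-.39),z0=0.):
    d=np.hypot(P[...,0]-g[0],P[...,1]-g[1])
    m=(d<.2)&(np.abs(P[...,2]-z0-.008)<.0045)
    L,k=N.label(m);i=np.argmax(np.bincount(L[m]));q=P[L==i]
    r=(d<.2)&(np.abs(P[...,2]-z0-.05)<.005);q2=P[r]
    f=lambda a:[np.round(x,1) for x in cv2.minAreaRect((a[:,:2]*1000).astype(np.float32))]
    print('plate',len(q),f(q),'rib',len(q2),f(q2) if len(q2)>5 else None,q2.mean(0).round(4))
E
python3 - <<'E'
from h import *
for n in ['wrist','top']:
    c=cam(n);P=cloud(c);print(n,ctrl.get_state()['eef_pos'].round(4));[print(x) for x in jars(c,P)]
plate(P)
m=(P[...,2]>.125)&(P[...,2]<.142)&(P[...,1]>.02)&(P[...,1]<.16)&(P[...,0]>.62);q=P[m];print('fin',q.mean(0),(cv2.minAreaRect((q[:,:2]*1000).astype(np.float32))))
E
```

```text
wrist [0.613  0.2004 0.1881]
(1551, array([0.6131, 0.2014]), 0.0219, array([0.6137, 0.2003, 0.0734]))
(3453, array([0.57 , 0.299]), 0.0761, array([0.5759, 0.2878, 0.0729]))
top [0.6126 0.2001 0.187 ]
(198, array([0.6155, 0.2018]), 0.0219, array([0.6161, 0.1996, 0.0738]))
(82, array([0.591 , 0.2566]), 0.02, array([0.59  , 0.2615, 0.0739]))
(239, array([0.5773, 0.2972]), 0.0224, array([0.5766, 0.2965, 0.0737]))
(230, array([0.5533, 0.3438]), 0.0224, array([0.5533, 0.3427, 0.0736]))
plate 2687 [array([ 530.3, -389. ]), array([294.6,  81. ]), np.float64(10.3)] rib 191 [array([ 530.1, -386.8]), array([79.2, 17.8]), np.float64(10.6)] [ 0.5302 -0.3869  0.0491]
fin [0.66740902 0.07323543 0.13405048] ((668.0504760742188, 73.5361099243164), (16.164779663085938, 29.201993942260742), 23.062047958374023)
```

```bash
python3 - <<'E'
from h import *
s=ctrl.get_state();print(s['q'].round(3),s['orientation'])
E
```

```text
[ 5.570e-01  4.600e-01  2.960e-01 -1.000e-03 -1.409e+00 -1.610e-01] [ 2.61386778e+00 -1.73964115e+00 -2.34819396e-03]
```

{"fn": "arm_command", "kwargs": {
  "series": [
    [[0,-0.012,-0.084,0,0,0,0.031],[0,-0.012,-0.084,0,0,0,0.031],[0,-0.012,-0.084,0,0,0,0.031],[0,-0.012,-0.084,0,0,0,0.031],[0,-0.012,-0.084,0,0,0,0.031],[0,-0.012,-0.084,0,0,0,0.031],[0,-0.012,-0.084,0,0,0,0.031],[0,-0.012,-0.084,0,0,0,0.031],[0,-0.012,-0.084,0,0,0,0.031],[0,-0.012,-0.084,0,0,0,0.031],[0,-0.012,-0.084,0,0,0,0.031],[0,-0.012,-0.084,0,0,0,0.031]]
  ]
}}

```text
t: 33.65
eef_pos: [0.54, -0.3051, 0.1865]
orientation: [-3.141, 0.003, 0.005]
ft_force: [1.1, 0.1, -0.1]
opening: 0.0854
gripper_force: 0.0
```

{"fn": "arm_command", "kwargs": {
  "series": [
    [[0,-0.012,-0.084,0,0,0,0.031],[0,-0.012,-0.084,0,0,0,0.031],[0,0,0,0,0,0,0],[0,0,0,0,0,0,0],[0,0,0,0,0,0,0],[0,0,0,0,0,0,0]]
  ]
}}

```text
t: 34.25
eef_pos: [0.5295, -0.3866, 0.188]
orientation: [-3.127, -0.298, 0.001]
ft_force: [-0.2, 1.0, 0.5]
opening: 0.0851
gripper_force: 0.0
```

```bash
python3 - <<'E'
from h import *
c=cam('wrist');P=cloud(c);s=ctrl.get_state();print(s['eef_pos'].round(4),s['orientation'].round(4),s['q'].round(2))
plate(P)
cv2.imwrite('pics/w6.png',c['pixels'])
y=R.from_rotvec(s['orientation']).as_matrix()[:,1];print('tooly',np.degrees(np.arctan2(y[1],y[0])))
c=cam('top');plate(cloud(c))
E
```

```text
[ 0.5296 -0.3866  0.1883] [-3.1271e+00 -2.9880e-01  3.0000e-04] [-0.39  0.48  0.33 -0.   -1.42  2.15]
plate 14335 [array([ 528.7, -390.8]), array([292.2,  76.3]), np.float64(10.4)] rib 1086 [array([ 529., -391.]), array([79.2, 15.4]), np.float64(10.7)] [ 0.5312 -0.3902  0.0491]
tooly -79.08529178770571
plate 4 [array([ 645.8, -246.6]), array([5.5, 3. ]), np.float64(84.4)] rib 0 None [nan nan nan]h.py:61: RuntimeWarning: Mean of empty slice.
  print('plate',len(q),f(q),'rib',len(q2),f(q2) if len(q2)>5 else None,q2.mean(0).round(4))
  ret = um.true_divide(
```

View pics/w6.png

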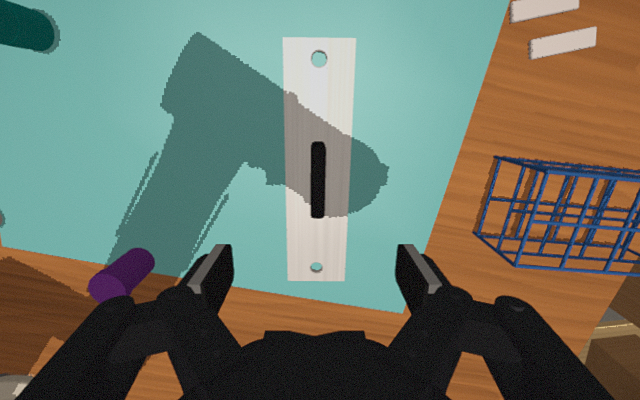

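{"fn": "arm_command", "kwargs": {
  "series": [
    [[0,-0.002,-0.008,-0.06,0,0,-0.003],[0,0,0,-0.08,0,0,0],[0,0,0,-0.08,0,0,0],[0,0,0,-0.06,0,0,0],[0,0,0,-0.04,0,0,0],[0,0,0,-0.02,0,0,0],[0,0,0,0,0,0,0],[0,0,0,0,0,0,0],[0,0,0,0,0,0,0]]
  ]
}}

```text
t: 35.25
eef_pos: [0.5293, -0.3922, 0.0201]
orientation: [3.127, 0.282, 0.004]
ft_force: [0.4, 0.2, -0.2]
opening: 0.0853
gripper_force: 0.0
```

{"fn": "arm_command", "kwargs": {
  "series": [
    [[1,0,0,0,0,0,0],[1,0,0,0,0,0,0],[1,0,0,0,0,0,0],[1,0,0,0,0,0,0],[1,0,0,0,0,0,0],[1,0,0,0,0,0,0],[1,0,0,0,0,0,0],[1,0,0,0,0,0,0],[1,0,0,0,0,0,0],[1,0,0,0,0,0,0]]
  ],
  "force": 80
}}

```text
t: 36.25
eef_pos: [0.5282, -0.3916, 0.0185]
orientation: [-3.129, -0.282, -0.0]
ft_force: [-1.4, 2.8, 4.7]
opening: 0.015
gripper_force: 79.0
```

{"fn": "arm_command", "kwargs": {
  "series": [
    [[1,0,0,0.03,0,0,0],[1,0,0,0.07,0,0,0],[1,0,0,0.08,0,0,0],[1,0,0,0.08,0,0,0],[1,0,0,0.07,0,0,0],[1,0,0,0.03,0,0,0],[1,0,0,0,0,0,0],[1,0,0.03,0,0,0,-0.01],[1,0.006,0.06,0,0,0,-0.021],[1,0.006,0.066,0,0,0,-0.021],[1,0.006,0.066,0,0,0,-0.021],[1,0.006,0.066,0,0,0,-0.021]]
  ]
}}

```text
t: 37.45
eef_pos: [0.5391, -0.246, 0.1951]
orientation: [-3.134, 0.187, 0.007]
ft_force: [0.4, 0.1, -3.7]
opening: 0.015
gripper_force: 78.7
```

{"fn": "arm_command", "kwargs": {
  "series": [
    [[1,0.006,0.066,0,0,0,-0.022],[1,0.006,0.066,0,0,0,-0.022],[1,0.006,0.066,0,0,0,-0.022],[1,0.006,0.066,0,0,0,-0.022],[1,0.006,0.066,0,0,0,-0.022],[1,0.006,0.066,0,0,0,-0.022],[1,0.006,0.066,0,0,0,-0.022],[1,0.006,0.066,0,0,0,-0.022],[1,0.006,0.066,0,0,0,-0.022],[1,0.006,0.066,0,0,0,-0.022],[1,0.006,0.066,0,0,0,-0.022],[1,0.006,0.066,0,0,0,-0.022]]
  ]
}}

```text
t: 38.65
eef_pos: [0.575, 0.1494, 0.1952]
orientation: [2.792, -1.433, -0.005]
ft_force: [1.3, 0.6, -3.6]
opening: 0.0148
gripper_force: 78.7
```

{"fn": "arm_command", "kwargs": {
  "series": [
    [[1,0.006,0.066,0,0,0,-0.022],[1,0.006,0.066,0,0,0,-0.022],[1,0.004,0.06,0,0,0,-0.022],[1,0,0.023,0,0,0,-0.01],[1,0,0,0,0,0,0],[1,0,0,0,0,0,0],[1,0,0,0,0,0,0],[1,0,0,0,0,0,0]]
  ]
}}

```text
t: 39.45
eef_pos: [0.5842, 0.2549, 0.1979]
orientation: [2.606, -1.753, -0.0]
ft_force: [0.3, 0.4, -3.8]
opening: 0.0147
gripper_force: 78.8
```

```bash
python3 - <<'E'
from h import *
for n in ['wrist','top','side']:
    c=cam(n);P=cloud(c);s=ctrl.get_state()
    cv2.imwrite(f'pics/p_{n}.png',c['pixels'])
    print(n,s['eef_pos'].round(4));
    try: plate(P,(.5845,.2725),.18)
    except Exception as e: print(e)
y=R.from_rotvec(s['orientation']).as_matrix()[:,1];print('tooly',np.degrees(np.arctan2(y[1],y[0])),s['q'].round(2),s['ft_force'].round(1))
a=cv2.imread('pics/p_top.png')[130:250,130:330];b=cv2.imread('pics/p_side.png')[90:250,160:360]
o=np.vstack([cv2.resize(cv2.imread('pics/p_wrist.png')[0:330],(560,290)),np.hstack([cv2.resize(a,(280,250)),cv2.resize(b,(280,250))])]);cv2.imwrite('pics/m1.png',o)
E
```

```text
wrist [0.5843 0.255  0.1982]
plate 32609 [array([601.9, 210.1]), array([ 76.7, 154.6]), np.float64(21.9)] rib 5409 [array([584.1, 251.1]), array([39.7, 73.6]), np.float64(40.4)] [0.5864 0.2475 0.2288]
top [0.5843 0.2551 0.1983]
plate 1916 [array([610.9, 192.8]), array([ 77.6, 160.2]), np.float64(22.3)] rib 126 [array([590.8, 232.7]), array([35.9, 34.7]), np.float64(20.9)] [0.5935 0.2341 0.229 ]
side [0.5843 0.2553 0.1984]
plate 1081 [array([583.3, 251.8]), array([ 81.4, 294.7]), np.float64(22.2)] rib 98 [array([580.8, 248.8]), array([36.8, 71.8]), np.float64(48.9)] [0.5806 0.2429 0.2294]
tooly -157.85920886907556 [ 0.66  0.44  0.29 -0.   -1.42 -0.27] [ 0.1  0.3 -3.5]
```

View pics/m1.png

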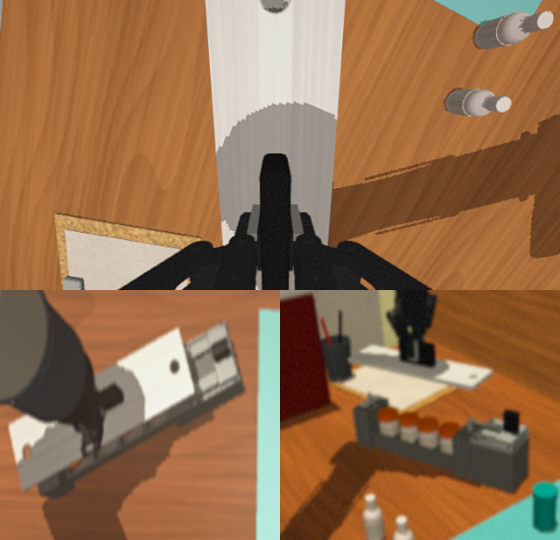

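{"fn": "arm_command", "kwargs": {
  "series": [
    [[1,0,0.018,0,0,0,0.001],[1,0,0.018,-0.02,0,0,0],[1,0,0,-0.04,0,0,0],[1,0,0,-0.04,0,0,0],[1,0,0,-0.03,0,0,0],[1,0,0,0,0,0,0],[1,0,0,0,0,0,0],[1,0,0,0,0,0,0],[1,0,0,0,0,0,0]]
  ]
}}

```text
t: 40.5
eef_pos: [0.5848, 0.2743, 0.1345]
orientation: [-2.608, 1.747, -0.001]
ft_force: [-1.1, -0.9, -4.0]
opening: 0.015
gripper_force: 78.6
```

```bash
python3 - <<'E'
from h import *
s=ctrl.get_state();z0=s['eef_pos'][2]-.0185
for n in ['top','side','wrist']:
    c=cam(n);P=cloud(c);s=ctrl.get_state();print(n,s['eef_pos'].round(4))
    cv2.imwrite(f'pics/q_{n}.png',c['pixels'])
    try: plate(P,(.5845,.2725),z0)
    except Exception as e: print(e)
    # project pin tips & plate hole using frame-specific carrier fits
    g={'top':(.5869,.2740,.391),'side':(.582,.2687,.3885),'wrist':(.5845,.2724,.3885)}[n]
    Tc=np.linalg.inv(c['pose'])
    for y in(-.126,.126):
        p=np.array([g[0]-np.sin(g[2])*y,g[1]+np.cos(g[2])*y,.104])
        pc=Tc[:3,:3]@p+Tc[:3,3];uv,_=cv2.projectPoints(pc[None],np.zeros(3),np.zeros(3),c['K'],np.array(c['dist_coeffs']));print('pin',y,uv.ravel().round(1))
y=R.from_rotvec(s['orientation']).as_matrix()[:,1];print('tooly',np.degrees(np.arctan2(y[1],y[0])),s['ft_force'].round(1))
a=cv2.imread('pics/q_top.png')[140:240,140:310];b=cv2.imread('pics/q_side.png')[130:230,190:350]
cv2.imwrite('pics/m2.png',np.vstack([cv2.resize(a,(510,300),interpolation=2),cv2.resize(b,(510,290),interpolation=2)]))
E
```

```text
top [0.5847 0.2741 0.1343]
plate 1731 [array([612.2, 211.5]), array([ 77.5, 158.5]), np.float64(22.3)] rib 111 [array([590.9, 251.8]), array([34.1, 34.4]), np.float64(21.3)] [0.5939 0.2534 0.1653]
pin -0.126 [252.7 172.4]
pin 0.126 [156.3 210.1]
side [0.5846 0.274  0.1341]
plate 1082 [array([583.7, 271.3]), array([ 82.1, 295. ]), np.float64(21.8)] rib 88 [array([579.1, 266.1]), array([33.3, 73.3]), np.float64(44.6)] [0.5821 0.2592 0.1651]
pin -0.126 [294.6 171.8]
pin 0.126 [222.5 155.4]
wrist [0.5845 0.2739 0.1339]
plate 32647 [array([602.2, 229.5]), array([ 76.6, 154.7]), np.float64(22.3)] rib 5382 [array([584.4, 270.2]), array([39.6, 74.1]), np.float64(40.6)] [0.5868 0.2664 0.1649]
pin -0.126 [314.6   6.7]
pin 0.126 [314.  366.5]
tooly -157.6478336205454 [ 0.  -0.2 -4.2]
```

View pics/m2.png

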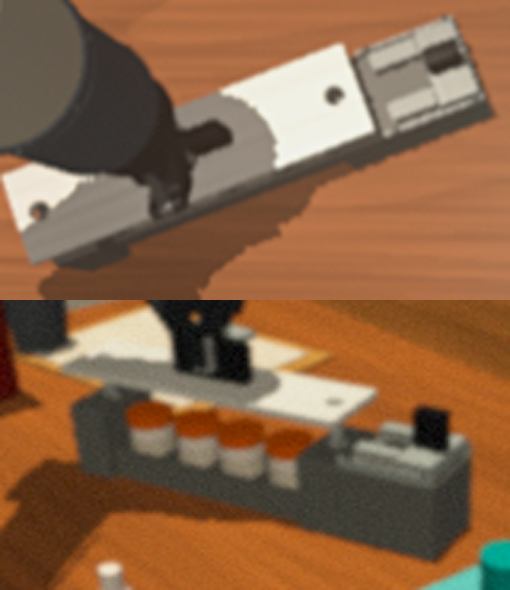

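{"fn": "arm_command", "kwargs": {
  "series": [
    [[1,0,0,-0.012,0,0,0],[1,0,0,-0.01,0,0,0],[1,0,0,-0.008,0,0,0],[1,0,0,-0.006,0,0,0],[1,0,0,-0.005,0,0,0],[1,0,0,-0.004,0,0,0],[1,0,0,0,0,0,0],[1,0,0,0,0,0,0]]
  ]
}}

```text
t: 41.45
eef_pos: [0.5843, 0.2738, 0.1109]
orientation: [-2.61, 1.749, -0.0]
ft_force: [-1.0, 0.6, -3.3]
opening: 0.0151
gripper_force: 78.8
```

{"fn": "arm_command", "kwargs": {
  "series": [
    [[1,0,0,-0.005,0,0,0],[1,0,0,-0.005,0,0,0],[1,0,0,-0.005,0,0,0],[1,0,0,-0.004,0,0,0],[1,0,0,-0.003,0,0,0],[1,0,0,-0.002,0,0,0],[1,0,0,0,0,0,0],[1,0,0,0,0,0,0],[1,0,0,0,0,0,0]]
  ]
}}

```text
t: 42.35
eef_pos: [0.5843, 0.2738, 0.0989]
orientation: [-2.61, 1.749, -0.0]
ft_force: [-0.0, 0.3, -3.2]
opening: 0.0143
gripper_force: 78.8
```

Almost seated, with no side forces. I'll lower the last bit, release and check.

{"fn": "arm_command", "kwargs": {
  "series": [
    [[1,0,0,-0.002,0,0,0],[1,0,0,-0.001,0,0,0],[1,0,0,0,0,0,0],[1,0,0,0,0,0,0],[0.5,0,0,0,0,0,0],[0,0,0,0,0,0,0],[0,0,0,0,0,0,0],[0,0,0,0,0,0,0],[0,0,0,0,0,0,0],[0,0,0,0.04,0,0,0],[0,0,0,0.08,0,0,0],[0,0,0,0.08,0,0,0]]
  ]
}}

```text
t: 43.55
eef_pos: [0.5838, 0.2734, 0.1978]
orientation: [2.608, -1.748, -0.001]
ft_force: [1.0, 1.0, -0.3]
opening: 0.0856
gripper_force: 0.0
```

{"fn": "arm_command", "kwargs": {
  "series": [
    [[0,-0.06,0,0.02,0,0,0],[0,-0.06,0,0.02,0,0,0],[0,-0.06,0,0.02,0,0,0],[0,-0.06,0,0,0,0,0],[0,0,0,0,0,0,0],[0,0,0,0,0,0,0],[0,0,0,0,0,0,0]]
  ]
}}

```text
t: 44.25
eef_pos: [0.4647, 0.2738, 0.2271]
orientation: [2.61, -1.749, 0.0]
ft_force: [0.3, -0.7, 0.2]
opening: 0.0855
gripper_force: 0.0
```

```bash
python3 - <<'E'
from h import *
for n in ['top','side','wrist']:
    c=cam(n);P=cloud(c);s=ctrl.get_state();print(n,s['eef_pos'].round(4))
    cv2.imwrite(f'pics/r_{n}.png',c['pixels'])
    try: plate(P,(.5845,.2725),.08)
    except Exception as e: print(e)
    d=(np.hypot(P[...,0]-.5845,P[...,1]-.2725)<.14)&(np.abs(P[...,2]-.088)<.006);q=P[d]
    A=np.c_[q[:,:2]-[.5845,.2725],np.ones(len(q))];k=np.linalg.lstsq(A,q[:,2],rcond=None)[0];print('plane',k.round(4))
    if n=='top':
        m=(P[...,2]>.125)&(P[...,2]<.142)&(P[...,1]>.02)&(P[...,1]<.16)&(P[...,0]>.62);q=P[m];print('fin',len(q),q.mean(0).round(4))
a=cv2.imread('pics/r_top.png')[140:240,140:310];b=cv2.imread('pics/r_side.png')[130:230,190:350]
cv2.imwrite('pics/m3.png',np.vstack([cv2.resize(a,(510,300),interpolation=2),cv2.resize(b,(510,290),interpolation=2)]))
E
```

```text
top [0.4648 0.2738 0.2269]
plate 2670 [array([586.7, 273.3]), array([ 78.8, 292.3]), np.float64(22.5)] rib 219 [array([586.2, 273.5]), array([16.9, 79.4]), np.float64(21.4)] [0.5857 0.273  0.1293]
plane [0.0021 0.0008 0.0879]
fin 89 [0.6677 0.0729 0.1338]
side [0.4648 0.2737 0.2268]
plate 1080 [array([582.9, 270.3]), array([ 81.3, 293. ]), np.float64(22.5)] rib 89 [array([581.8, 268.1]), array([17.6, 78.6]), np.float64(20.3)] [0.5815 0.2666 0.1285]
plane [0.0172 0.0082 0.0877]
wrist [0.4648 0.2737 0.2268]
plate 16961 [array([579.2, 284.6]), array([ 77.6, 267.2]), np.float64(22.4)] rib 1708 [array([583.6, 273. ]), array([16.6, 79.3]), np.float64(22.4)] [0.5835 0.2707 0.129 ]
plane [0.0036 0.0005 0.0876]
```

View pics/m3.png

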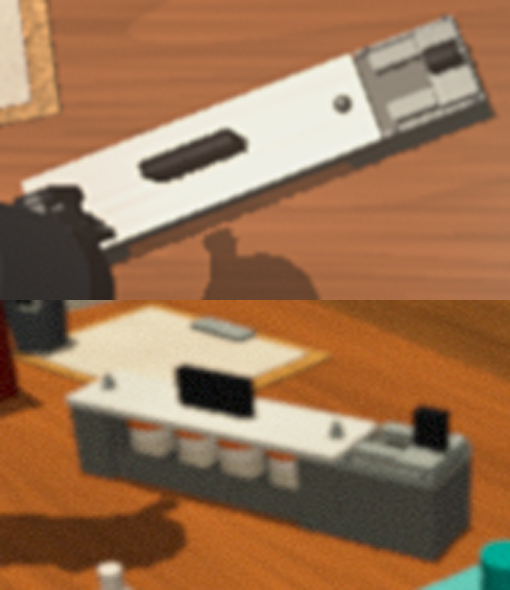

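{"fn": "arm_command", "kwargs": {
  "series": [
    [[0,0.067,-0.066,0,0,0,0],[0,0.067,-0.066,0,0,0,0],[0,0.067,-0.066,0,0,0,0],[0,0.067,-0.066,0,0,0,0],[0,0.067,-0.066,0,0,0,0],[0,0.067,-0.068,0,0,0,0],[0,0,0,0,0,0,0],[0,0,0,-0.06,0,0,0],[0,0,0,-0.07,0,0,0],[0,0,0,-0.07,0,0,0],[0,0,0,-0.034,0,0,0],[0,0,0,0,0,0,0]]
  ]
}}

```text
t: 45.6
eef_pos: [0.6634, 0.0742, 0.1062]
orientation: [2.605, -1.747, -0.008]
ft_force: [-0.2, -0.0, 0.1]
opening: 0.0853
gripper_force: 0.0
```

{"fn": "arm_command", "kwargs": {
  "series": [
    [[0,0,0,0,0,0,0],[0,0,0,0,0,0,0],[1,0,0,0,0,0,0],[1,0,0,0,0,0,0],[1,0,0,0,0,0,0],[1,0,0,0,0,0,0],[1,0,0,0,0,0,0],[1,0,0,0,0,0,0],[1,0,0,0,0,0,0],[1,0,0,0,0,0,0]]
  ],
  "force": 30
}}

```text
t: 46.6
eef_pos: [0.6658, 0.0751, 0.1106]
orientation: [-2.609, 1.748, -0.001]
ft_force: [3.6, 1.5, 0.5]
opening: 0.0151
gripper_force: 35.1
```

{"fn": "arm_command", "kwargs": {
  "series": [
    [[1,-0.004,0.01,0,0,0,0],[1,-0.004,0.01,0,0,0,0],[1,-0.004,0.01,0,0,0,0],[1,-0.004,0.01,0,0,0,0],[1,-0.004,0.01,0,0,0,0],[1,-0.004,0.01,0,0,0,0],[1,-0.004,0.01,0,0,0,0],[1,-0.004,0.01,0,0,0,0],[1,-0.004,0.01,0,0,0,0],[1,0,0,0,0,0,0],[1,0,0,0,0,0,0]]
  ]
}}

```text
t: 47.7
eef_pos: [0.6488, 0.117, 0.1106]
orientation: [2.607, -1.748, 0.007]
ft_force: [10.2, -9.4, -2.4]
opening: 0.0152
gripper_force: 34.7
```

{"fn": "arm_command", "kwargs": {
  "series": [
    [[0,0.001,-0.003,0,0,0,0],[0,0,0,0,0,0,0],[0,0,0,0,0,0,0],[0,0,0,0,0,0,0],[0,0,0,0.08,0,0,0],[0,0,0,0.1,0,0,0],[0,-0.06,-0.02,0.04,0,0,0],[0,-0.07,-0.02,0,0,0,0],[0,-0.07,-0.02,0,0,0,0],[0,-0.07,-0.02,0,0,0,0],[0,0,0,0,0,0,0],[0,0,0,0,0,0,0]]
  ]
}}

```text
t: 48.9
eef_pos: [0.5121, 0.0783, 0.221]
orientation: [-2.609, 1.747, -0.001]
ft_force: [1.0, 1.2, 0.4]
opening: 0.0853
gripper_force: 0.0
```

```bash
python3 - <<'E'
from h import *
for n in ['top','side']:
    c=cam(n);P=cloud(c);s=ctrl.get_state();print(n,s['eef_pos'].round(4))
    cv2.imwrite(f'pics/f_{n}.png',c['pixels'])
    plate(P,(.5845,.2725),.08)
    if n=='top':
        d=(np.hypot(P[...,0]-.5845,P[...,1]-.2725)<.14)&(np.abs(P[...,2]-.088)<.006);q=P[d]
        A=np.c_[q[:,:2]-[.5845,.2725],np.ones(len(q))];print('plane',np.linalg.lstsq(A,q[:,2],rcond=None)[0].round(4))
        m=(P[...,2]>.125)&(P[...,2]<.142)&(P[...,1]>.02)&(P[...,1]<.16)&(P[...,0]>.62);q=P[m];f=q.mean(0);print('fin',len(q),f.round(4),'moved',np.hypot(f[0]-.6677,f[1]-.0729))
a=cv2.imread('pics/f_top.png')[140:240,140:310];b=cv2.imread('pics/f_side.png')[130:230,190:350]
cv2.imwrite('pics/m4.png',np.vstack([cv2.resize(a,(510,300),interpolation=2),cv2.resize(b,(510,290),interpolation=2)]))
E
```

```text
top [0.5128 0.0786 0.2207]
plate 15 [array([683.7, 133.1]), array([ 3.4, 24.4]), np.float64(24.2)] rib 46 [array([652.8, 112.4]), array([16.7, 23.7]), np.float64(21.5)] [0.6512 0.1118 0.1324]
plane [0. 0. 0.]
fin 73 [0.6522 0.1117 0.1339] moved 0.0417681701365119
side [0.5132 0.0787 0.2204]
plate 1049 [array([592.6, 248.1]), array([ 82.3, 341.5]), np.float64(22.3)] rib 135 [array([610.5, 200.4]), array([ 19.4, 227.8]), np.float64(21.8)] [0.6075 0.2019 0.1293]
```

View pics/m4.png

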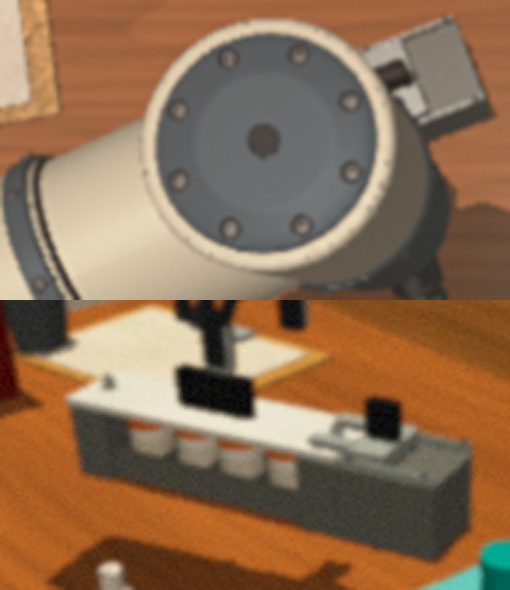

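{"fn": "arm_command", "kwargs": {
  "series": [
    [[0,-0.07,-0.07,0.02,0,0,0],[0,-0.07,-0.07,0.02,0,0,0],[0,-0.04,-0.08,0,0,0,0],[0,0,-0.08,0,0,0,0],[0,0,-0.08,0,0,0,0],[0,0,0,0,0,0,0],[0,0,0,0,0,0,0],[0,0,0,0,0,0,0]]
  ]
}}

```text
t: 49.8
eef_pos: [0.424, -0.1105, 0.2398]
orientation: [2.61, -1.748, -0.001]
ft_force: [-0.1, -0.1, -1.1]
opening: 0.0852
gripper_force: 0.0
```

```bash
python3 - <<'E'
from h import *
c=cam('top');P=cloud(c)
plate(P,(.5845,.2725),.08)
d=(np.hypot(P[...,0]-.5845,P[...,1]-.2725)<.12)&(np.abs(P[...,2]-.088)<.006);q=P[d]
A=np.c_[q[:,:2]-[.5845,.2725],np.ones(len(q))];print('plane',np.linalg.lstsq(A,q[:,2],rcond=None)[0].round(4))
m=(P[...,2]>.128)&(P[...,2]<.142)&(P[...,1]>.02)&(P[...,1]<.16)&(P[...,0]>.62);q=P[m];f=q.mean(0);r=cv2.minAreaRect((q[:,:2]*1000).astype(np.float32));print('fin',len(q),r,'moved',np.hypot(f[0]-.6677,f[1]-.0729),np.hypot(r[0][0]-668.3,r[0][1]-73.6))
E
```

```text
plate 3006 [array([585.9, 274.2]), array([ 78. , 294.7]), np.float64(22.5)] rib 282 [array([613.7, 206.3]), array([ 17.1, 227.1]), np.float64(22.4)] [0.6    0.2378 0.1301]
plane [0.0051 0.0023 0.0878]
fin 87 ((651.7293090820312, 115.09504699707031), (16.164918899536133, 29.10674285888672), 24.089214324951172) moved 0.04503905303484625 44.68139123603835
```

The lock moved the full 45 mm and the plate is flush. I'm handing the job in.

```bash
python3 -c "
from plant import ctrl
print(ctrl.finish_job())"
```

```text
the job is handed in; nothing more can be done
None
```

I handed the job in: all four orange-capped jars stand in wells, the retaining plate is flush over both pins, and the lock slid its full 45 mm home. My last camera checks agree, but the hand-in returned no verdict.

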